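Lay the tea tray and turn it towards the fridge

ROBOT

A 6-joint arm with a two-finger parallel gripper is mounted at the origin on the work surface. World frame = base frame: x ahead of the robot, y to its left, z up, the work surface at z = 0. Lengths are in m, angles in rad, forces in N, time in s.
With the tool pointing down it reaches from about 0.3 to 0.875 m from the base axis. Payload 6.4 kg.
Tool frame: the origin (TCP) lies at the very end of the fingers, on their centre line; the grasp point (between the pads) lies 19 mm behind it; z points along the fingers, y is the line along which they close (so a half turn about z gives the same grasp; the last joint's range is limited). The gripper opens to 85 mm and grips with 20 to 120 N. Pads are 22 mm wide; open, the fingers measure 114 mm over their backs; the gripper's body (76 mm by 85 mm) begins 54 mm behind the grasp point. The pads swing forward as they close: fully open they stand 13 mm farther back than shut.
Start: joints at [-1.455, 0.181, 1.607, -0, 1.354, -0.206], TCP at [0.182, -0.545, 0.231] pointing down, gripper open.
Joint ranges: [-2.99, 2.99], [-0.89, 2.07], [0.3, 2.58], [-1.14, 4.28], [0, 2.63], [-3.12, 3.12]. Speed limits (rad/s): [2.57, 2.57, 3.01, 3.14, 3.14, 3.14].

INTERFACE

Orientations are given as a unit quaternion [w, x, y, z].
In Python, from bench import ctrl, vision gives the robot as it stands (ctrl), with the cameras (vision).
- The arm moves only by the shell command python3 jog.py FILE, which reads ROWS from the file FILE. ROWS is a JSON object with one list for each field, all of the same length, 1 to 10, a row being the entries at one place: dx, dy, dz (the shift in m), drx, dry, drz (a rotation vector in rad), aperture (the opening from 0.0 (shut) to 1.0 (fully open)); each row is the pose to reach, as a shift and turn from the pose commanded when the command began, along the tool's axes at that moment; what a row does not reach only later rows make up. A row lasts 1/8 s, in which the tool goes at most 0.0625 m and 0.188 rad, less where a joint would pass 70% of its speed; a pose out of reach is approached as far as the arm can. The fingers move at their own pace and stop on an object; the grip force is fixed at half the most. Time passes only in rows, so rows that do not move let the fingers close. It prints the time, the measured TCP pose, the force, the opening and the grip force at its end. Input that does not fit is refused with a message, and nothing moves.
- ctrl.get_obs(): the state, without advancing time (a new reading comes with each control period).
- vision.camera(name): name is "scene" or "top" or "wrist"; returns the picture (420x560x3 uint8, blue, green, red); there is no depth.
- vision.camera_params(name): a dict with "fovy" (degrees; the focal length in pixels is half the picture's height over the tangent of half this angle, whatever the lens; pixels are square), "cx", "cy" (the principal point, pixels), "view" (4x4, takes a point from world to camera coordinates). Camera axes: x right, y up, looking along -z (the intrinsics and any distortion apply to the point x, -y, -z); pixel columns grow to the right and rows downward; lengths in m; the calibration is good to about 2 mm. A picture is of the moment at which its call begins: read the wrist's pose just before it. camera_params takes no time and is no camera call; for the wrist camera it gives the pose at the moment of the call.
- ctrl.hand_in(): hands the job in; it is judged then, once.
The state is a dict: "time_s": time; "q": joint angles; "dq": joint speeds; "joint_efforts": joint torques, N m; "eef_pos": TCP position; "eef_rot": TCP orientation; "wrist_force": force on the tool from outside, world axes, zero at the start; "torque": the same for the moment, N m; "opening": opening from 0.0 (shut) to 1.0 (fully open); "grasp_force": force on a finger pad.
Only numpy, scipy, OpenCV 4.12 (cv2) and the standard library are available. Lean on these libraries where they do the work, as an engineer would, in place of code of your own. Each camera call takes 0.05 s, during which the arm holds its last target. There are 200 camera calls.

TASK

Put the flat round tea tin upright into the round recess of the wooden tray, all the way down, and let go of it. Then take the tray by its upright grip, lift it straight up off the mat, and only then turn it a quarter turn anticlockwise (seen from above) so that it lies squarely crosswise over the mat with its dished end towards the fridge on the left. Keep the tray level and the loose steel tea ball in the middle of the dish all the time without touching the ball, leave the other things alone, and finish still holding the tray, level and at rest, about 10 cm above the middle of the mat.

Things in the scene. Friction and masses are not known exactly. Their poses are not given: they have to be found in the camera images.
- mat: cork place mat, 300 x 170 x 4 mm, fixed flat on the counter; origin at the centre of its underside, on the counter; x along its length, pointing away from the robot (within about 25 degrees), y to the left, the fridge side, z up. The tray starts on it, parallel with it.
- tea_tray: loose wooden tray, 0.27 to 0.42 kg empty, 243 mm long (x), 110 mm wide (y); origin centre of the underside, z up. -x half: block 12 mm high with a round recess. Middle: flat upright grip, 14 mm thick (x), 70 mm wide (y), 12 to 80 mm above the underside. +x half: dished end, at the start pointing away from the robot, along the mat's +x.
- tray_recess (a point): centre of the floor of the tray's round recess, 72 mm from the tray's origin towards -x and 6 mm above the underside; the recess is 64 mm across and 6 mm deep (its rim 12 mm above the underside), with a slightly broken edge. Axes as the tray's.
- tray_dish (a point): lowest point, the middle, of the dished end, 72 mm from the tray's origin towards +x, 5 mm above the underside; the dish is a very shallow cone, 100 mm across, rising outwards at 8 degrees to a rim 12 mm above the underside, without a lip: the ball rolls off if the tray is tilted or jerked. Axes as the tray's.
- tray_grip (a point): grasp point in the tray's upright grip: in its middle plane, 66 mm above the underside, 14 mm below its top edge. Pinch across its 14 mm thickness, along the tray's x. Axes as the tray's.
- tea_ball: closed steel tea ball, 36 mm in diameter, 50 g, lying loose in the middle of the dish; origin at its centre (the axes turn as it rolls)
- tea_tin: flat round metal tea tin, 60 mm in diameter, 26 mm high, about 0.09 kg, standing loose on the counter to the left or right of the mat; origin at the centre of its underside, z up
- mug: brown glazed mug, 78 mm across, 92 mm high, with a handle at its +y; stands on the other side of the mat from the tin; bystander; origin at the centre of its underside
- canister: stainless steel sugar canister, 108 mm across, 171 mm high with its screw-top lid's knob; bystander at the far right of the work; origin at the centre of its underside
- honey_dipper: wooden honey dipper, about 175 mm long and 32 mm high, lying on the counter beyond the mat on the right; bystander; origin under its grooved head, handle along +x
- carousel_shaker (a point): top of one shaker on the white spice carousel (176 mm across, 171 mm high, turns easily), which stands beyond the mat on the left; the carousel's axis is 54 mm from this point along +x of this frame; bystander

How it is judged:
On the way, in this order (a step that is already met when the one before it is completed fails the run):
1. the tin sits fully down in the recess, released, with the tray still on the mat (horizontal distance between tea_tin and tray_recess below 0.0045 m and z of tea_tin in the frame of tray_recess below 0.003 m and angle between the z axis of tea_tin and the z axis of tea_tray, either way round below 0.08 rad and contact force between the fingers and tea_tin below 0.2 N and height (world z) of tea_tray below 0.012 m), for 0.2 s.
2. the tray is lifted more than 4 cm off the counter, not yet turned (within about 25 degrees of the mat's direction) (height (world z) of tea_tray above 0.04 m and angle between the x axis of tea_tray and the x axis of mat, either way round below 0.44 rad and x of tray_dish in the frame of mat above 0 m), for 0.05 s.
At the end, for the whole second after the job is handed in: The robot alone holds the tray still, 75-160 mm above the counter, centred over the mat within 60 mm, crosswise within 8 deg, dished end on the mat's +y, level within 4 deg; ball at rest within 10 mm of the dish middle; tin down in the recess within 3 mm, untouched; bystanders moved under 30 mm (horizontal distance between tea_tin and tray_recess below 0.0045 m and z of tea_tin in the frame of tray_recess below 0.003 m and angle between the z axis of tea_tin and the z axis of tea_tray, either way round below 0.08 rad and height (world z) of tea_tray between 0.075 and 0.16 m and angle between the x axis of tea_tray and the y axis of mat, either way round below 0.14 rad and y of tray_dish in the frame of mat above 0 m and horizontal distance between tea_tray and mat below 0.06 m and angle between tea_tray's own z axis and vertical below 0.07 rad and horizontal distance between tea_ball and tray_dish below 0.01 m and distance between tea_ball and tray_dish below 0.026 m and contact force between the fingers and tea_tray above 2 N and contact force between the fingers and tea_ball below 0.1 N and contact force between the fingers and tea_tin below 0.1 N and contact force between tea_tray and mug below 0.05 N and contact force between tea_tray and canister below 0.05 N and linear speed of tea_tray below 0.03 m/s and angular speed of tea_tray below 0.5 rad/s and linear speed of tea_ball below 0.05 m/s and distance of each of mug, canister, honey_dipper, carousel_shaker from where it was at the start of the episode below 0.03 m); the arm keeps its last pose, push and grip.
It fails at once if the tea ball strays more than 22 mm from the middle of the dish (horizontal distance between tea_ball and tray_dish above 0.022 m).
It fails at once if the fingers touch the tea ball (contact force between the fingers and tea_ball above 0.3 N).
It fails at once if the tray tilts more than about 6 degrees (angle between tea_tray's own z axis and vertical above 0.1 rad).
It fails at once if a bystander (mug, canister, dipper, carousel) is pushed more than 30 mm (distance of any of mug, canister, honey_dipper, carousel_shaker from where it was at the start of the episode above 0.03 m).
It also fails if it takes over 61 s, if anything falls off the work surface, if the arm or the gripper's body presses on something with over 40 N, if the wrist force passes 120 N, or if a joint passes its speed limit or range.

## Working session

There is one attempt and no reset: what is moved stays moved. The work goes in short steps, Python scripts to look and compute and a shell command to move; the robot and the scene stay as the last step left them, time stands still between calls to the robot, and variables do not carry over. Pictures are saved under pics/ and viewed, at most 13 in all, crops included, and the job is handed in when it is done.

```bash
ls; mkdir -p pics
cat > h.py <<'E'
import numpy as np, cv2
from bench import ctrl, vision
E
python3 - <<'E'
from h import *
for n in("top","scene"):
    p=vision.camera_params(n); im=vision.camera(n); cv2.imwrite(f"pics/{n}0.png",im)
    print(n,p)
print(ctrl.get_obs())
E
```

```text
bench.py
jog.py
pics
top {'fovy': 51.50505565014335, 'cx': 278.7636730576528, 'cy': 208.21256674414357, 'view': array([[ 0.01701569, -0.99981807,  0.0086198 , -0.07950275],
       [ 0.98012979,  0.01838337,  0.19750356, -0.54685916],
       [-0.19762608,  0.00508786,  0.98026427, -1.03141703],
       [ 0.        ,  0.        ,  0.        ,  1.        ]])}
scene {'fovy': 42.63272483576835, 'cx': 282.705717157126, 'cy': 202.02062521570159, 'view': array([[ 0.78351506,  0.62131706,  0.00832249, -0.41496721],
       [-0.51506039,  0.64191076,  0.56803466,  0.24036127],
       [ 0.34758733, -0.44935029,  0.82296255, -1.82402348],
       [ 0.        ,  0.        ,  0.        ,  1.        ]])}
{'time_s': 0.1, 'q': array([-1.45528854e+00,  1.81458107e-01,  1.60789708e+00, -1.78255404e-05,
        1.35383286e+00, -2.06325138e-01]), 'dq': array([ 5.66411023e-04, -2.38539392e-03, -5.32292919e-03,  4.31117963e-04,
        6.05889815e-06,  2.48253492e-04]), 'joint_efforts': array([ 6.59421403e-04, -4.45873189e+01, -3.52238095e+01, -2.43834393e-04,
        4.11676039e-03,  3.04065816e-05]), 'eef_pos': array([ 0.18181437, -0.54496985,  0.2304844 ]), 'eef_rot': array([-7.97268278e-04,  9.87080237e-01,  1.60224745e-01,  2.75165381e-05]), 'wrist_force': array([ 0.15677868, -0.24144428,  0.14032859]), 'torque': array([-0.02025037, -0.01197857, -0.02106676]), 'grasp_force': 0.0, 'opening': 0.9977418015045338}
```

View pics/top0.png

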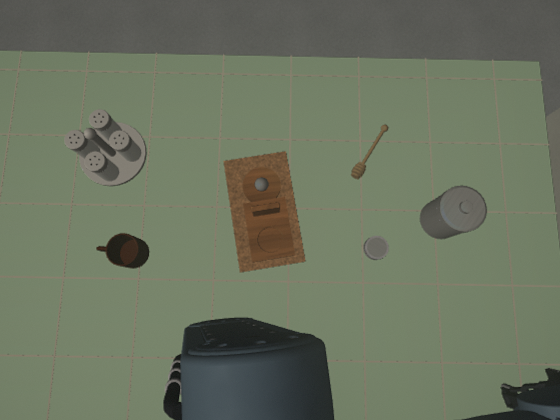

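View pics/scene0.png

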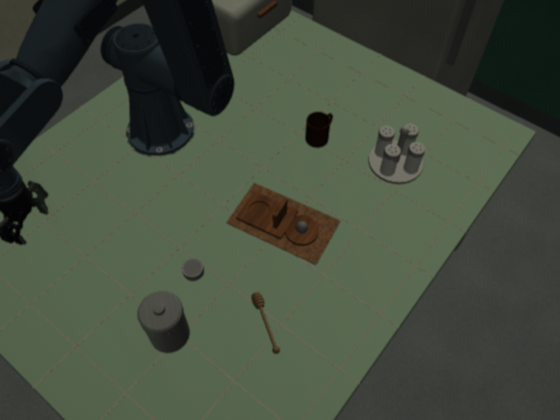

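Top view: the tray lies on the mat around (265,212), ball at (262,184), recess about (274,240), tin at (376,248), mug at (127,250) and canister at (455,212). The scene view agrees. I'll enlarge the top view next.

```bash
cat > h.py <<'E'
import numpy as np, cv2
from bench import ctrl, vision
def px2w(p,uv,z):
    f=210/np.tan(np.radians(p["fovy"])/2); V=np.array(p["view"]); R=V[:3,:3]; t=V[:3,3]
    c=-R.T@t; out=[]
    for u,v in np.atleast_2d(uv):
        d=R.T@np.array([(u-p["cx"])/f,-(v-p["cy"])/f,-1]); out.append(c+d*(z-c[2])/d[2])
    return np.array(out)
def w2px(p,P):
    f=210/np.tan(np.radians(p["fovy"])/2); V=np.array(p["view"])
    q=np.atleast_2d(P)@V[:3,:3].T+V[:3,3]
    return np.c_[p["cx"]-f*q[:,0]/q[:,2],p["cy"]+f*q[:,1]/q[:,2]]
E
python3 - <<'E'
from h import *
im=cv2.imread("pics/top0.png")
c=cv2.resize(im[140:280,215:405],None,fx=4.2,fy=4.2,interpolation=cv2.INTER_CUBIC)
c=cv2.convertScaleAbs(c,alpha=1.8,beta=10)
cv2.imwrite("pics/crop.png",c)
p=vision.camera_params("top")
print(px2w(p,[(225,160),(287,152),(305,263),(241,271)],.004).round(4))
print(px2w(p,[(376,246)],.026), px2w(p,[(262,184)],.027))
print(vision.camera_params("wrist"))
E
```

```text
[[ 0.6871  0.0759  0.004 ]
 [ 0.7128 -0.0895  0.004 ]
 [ 0.4171 -0.1393  0.004 ]
 [ 0.3941  0.0231  0.004 ]]
[[ 0.46134534 -0.3169003   0.026     ]] [[ 0.61693487 -0.02537812  0.027     ]]
{'fovy': 58.65338146979729, 'cx': 275.66822355311183, 'cy': 209.8211863478651, 'view': array([[ 3.15435572e-01, -9.48946479e-01, -9.89517078e-04,
        -5.75391128e-01],
       [ 9.15635340e-01,  3.04636276e-01, -2.62314057e-01,
         3.32454149e-02],
       [ 2.49223443e-01,  8.18371478e-02,  9.64982050e-01,
        -3.77611212e-01],
       [ 0.00000000e+00,  0.00000000e+00,  0.00000000e+00,
         1.00000000e+00]])}
```

View pics/crop.png

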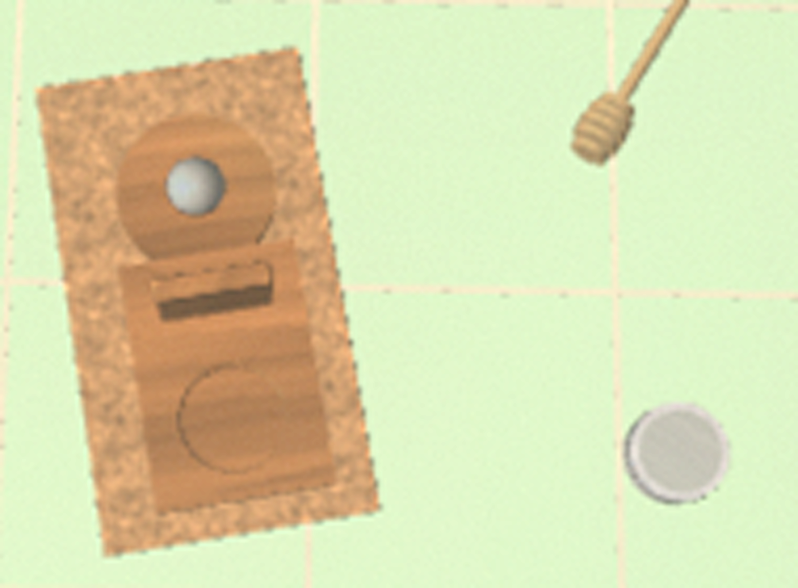

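The crop shows mat corners at (37,88), (297,47), (381,510) and (105,556), the ball at (196,185), and the tin's top at (680,451). Mat side lengths check out (298 mm). Next I compute a look pose above the tin and one above the recess.

```bash
cat >> h.py <<'E'
from scipy.spatial.transform import Rotation as Ro
def delta(P,psi):
    """rows delta in current tool axes to reach TCP P, pointing down, tool x at yaw psi"""
    o=ctrl.get_obs(); q=o["eef_rot"]; R=Ro.from_quat([q[1],q[2],q[3],q[0]])
    T=Ro.from_matrix(np.array([[np.cos(psi),np.sin(psi),0],[np.sin(psi),-np.cos(psi),0],[0,0,-1]]).astype(float))
    print("t",round(o["time_s"],3),"tcp",o["eef_pos"].round(4),"d",R.inv().apply(np.array(P)-o["eef_pos"]).round(4),"rv",(R.inv()*T).as_rotvec().round(4))
E
python3 - <<'E'
from h import *
p=vision.camera_params("top"); g=lambda a:np.array(a)/4.2+[215-.4,140-.4]
m=px2w(p,g([(37,88),(297,47),(381,510),(105,556)]),.004); print(m.round(4))
c=m.mean(0); d=(m[0]+m[1]-m[2]-m[3]); yaw=np.arctan2(d[1],d[0]); print(c,yaw,[np.linalg.norm(m[i]-m[i-1]).round(4) for i in range(4)])
tin=px2w(p,g([(680,451)]),.026)[0]; ball=px2w(p,g([(196,185)]),.0272)[0]
x=np.array([np.cos(yaw),np.sin(yaw),0]); print("tin",tin,"ball",ball)
print("tray by ball",ball-.072*x,"recess",ball-.144*x)
V=np.array(vision.camera_params("wrist")["view"]); print("cam", -V[:3,:3].T@V[:3,3])
delta([tin[0],tin[1],.20],yaw);
E
```

```text
[[ 0.6855  0.08    0.004 ]
 [ 0.7161 -0.0849  0.004 ]
 [ 0.4222 -0.1401  0.004 ]
 [ 0.3915  0.0266  0.004 ]]
[ 0.55382793 -0.02959581  0.004     ] 0.18276730945741557 [np.float64(0.2988), np.float64(0.1678), np.float64(0.2991), np.float64(0.1695)]
tin [ 0.4588856  -0.31810858  0.026     ] ball [ 0.61778729 -0.02346454  0.0272    ]
tray by ball [ 0.54698648 -0.03655065  0.0272    ] recess [ 0.47618568 -0.04963676  0.0272    ]
cam [ 0.24516772 -0.52524052  0.37253942]
t 0.1 tcp [ 0.1818 -0.545   0.2305] d [ 0.3346 -0.1275  0.0308] rv [-0.0016 -0.0002  0.1391]
```

```bash
echo '{"dx":[0.05,0.1,0.15,0.2,0.25,0.29,0.32,0.3346,0.3346,0.3346],"dy":[-0.019,-0.038,-0.057,-0.076,-0.095,-0.11,-0.122,-0.1275,-0.1275,-0.1275],"dz":[0.005,0.01,0.015,0.02,0.025,0.028,0.03,0.0308,0.0308,0.0308],"drx":[0,0,0,0,0,0,0,-0.0016,-0.0016,-0.0016],"dry":[0,0,0,0,0,0,0,-0.0002,-0.0002,-0.0002],"drz":[0.02,0.04,0.06,0.08,0.1,0.12,0.135,0.139,0.139,0.139],"aperture":[1,1,1,1,1,1,1,1,1,1]}' > path.dat && python3 jog.py path.dat
python3 - <<'E'
from h import *
o=ctrl.get_obs(); print(o["eef_pos"],o["eef_rot"])
p=vision.camera_params("wrist"); im=vision.camera("wrist"); cv2.imwrite("pics/w1.png",im); np.save("w1.npy",p)
print(w2px(p,[[.4589,-.3181,.026],[.4589,-.3181,0]]))
E
```

```text
time_s: 1.35
eef_pos: [0.4583, -0.3195, 0.2005]
eef_rot: [0.001, 0.996, 0.091, -0.0]
wrist_force: [-0.1, -0.0, -0.1]
opening: 1.003
grasp_force: 0.0
[ 0.4582583  -0.31954928  0.20046369] [ 9.24433960e-04  9.95855779e-01  9.09416161e-02 -1.88992253e-04]
[[272.44726604 186.82908124]
 [272.61502753 181.13336786]]
```

View pics/w1.png

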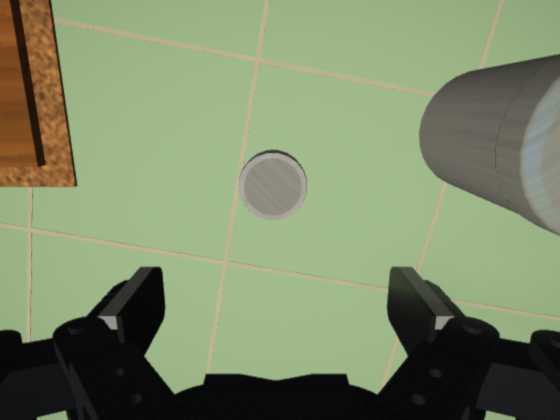

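The tin's top is at (273,185), within about 1 mm of the top-camera prediction. The pads are at rows 265–330 and the canister is well to the right. I'll fit the tin's outline with code.

Run:
```python
from h import *
p=np.load("w1.npy",allow_pickle=True).item(); im=cv2.imread("pics/w1.png")
g=cv2.resize(im[130:240,215:330],None,fx=4,fy=4,interpolation=cv2.INTER_CUBIC)
hsv=cv2.cvtColor(g,cv2.COLOR_BGR2HSV)
m=((hsv[...,1]<60)&(hsv[...,2]>85)).astype(np.uint8)*255   # grey, not green
m=cv2.morphologyEx(m,cv2.MORPH_OPEN,np.ones((9,9)));m=cv2.morphologyEx(m,cv2.MORPH_CLOSE,np.ones((25,25)))
cs,_=cv2.findContours(m,0,1); c=max(cs,key=cv2.contourArea); e=cv2.fitEllipse(cv2.convexHull(c)); print(e)
uv=np.array(e[0])/4+[215-.4,130-.4]; w=px2w(p,uv,.026)[0]; print(uv,w)
f=210/np.tan(np.radians(p["fovy"])/2); print("diam",np.mean(e[1])/4/f*np.linalg.norm(w-(-np.array(p["view"])[:3,:3].T@np.array(p["view"])[:3,3])))
delta([w[0],w[1],.0105],.18277)
```

```text
((220.30113220214844, 224.65171813964844), (274.64239501953125, 310.69091796875), 93.23362731933594)
[269.67528305 185.76292953] [ 0.4593925  -0.31558177  0.026     ]
diam 0.06323244473776711
t 1.4 tcp [ 0.4582 -0.3197  0.2005] d [ 0.002  -0.0041  0.19  ] rv [ 0.0017  0.0005 -0.0012]
```

The tile line on the left leaks into the mask, so I'll use a circle fit instead.

Run:
```python
from h import *
p=np.load("w1.npy",allow_pickle=True).item(); im=cv2.imread("pics/w1.png")
g=cv2.GaussianBlur(cv2.cvtColor(cv2.resize(im[130:240,215:330],None,fx=4,fy=4,interpolation=cv2.INTER_CUBIC),cv2.COLOR_BGR2GRAY),(0,0),2)
h=cv2.HoughCircles(g,cv2.HOUGH_GRADIENT_ALT,1,5,param1=60,param2=.6,minRadius=115,maxRadius=150); print(h)
for c in h[0]:
    uv=c[:2]/4+[215-.4,130-.4]; w=px2w(p,uv,.026)[0]; print(uv,c[2]/4,w); delta([w[0],w[1],.0105],.18277)
```

```text
[[[234.     216.     131.7379]]]
[273.1 183.6] 32.934475 [ 0.46179004 -0.31814826  0.026     ]
t 1.4 tcp [ 0.4582 -0.3197  0.2005] d [ 0.0039 -0.0012  0.19  ] rv [ 0.0017  0.0005 -0.0012]
```

```bash
echo '{"dx":[0.002,0.002,0.002,0.002,0.002,0.002,0.002,0.002,0.002,0.002],"dy":[-0.0012,-0.0012,-0.0012,-0.0012,-0.0012,-0.0012,-0.0012,-0.0012,-0.0012,-0.0012],"dz":[0.05,0.1,0.14,0.17,0.185,0.192,0.192,0.192,0.192,0.192],"drx":[0.0017,0.0017,0.0017,0.0017,0.0017,0.0017,0.0017,0.0017,0.0017,0.0017],"dry":[0.0005,0.0005,0.0005,0.0005,0.0005,0.0005,0.0005,0.0005,0.0005,0.0005],"drz":[-0.001,-0.001,-0.001,-0.001,-0.001,-0.001,-0.001,-0.001,-0.001,-0.001],"aperture":[1,1,1,1,1,1,1,0.5,0.3,0.3]}' > path.dat && python3 jog.py path.dat; echo '{"dx":[0,0,0],"dy":[0,0,0],"dz":[0,0,0],"drx":[0,0,0],"dry":[0,0,0],"drz":[0,0,0],"aperture":[0.3,0.3,0.3]}' > path.dat && python3 jog.py path.dat
```

```text
time_s: 2.65
eef_pos: [0.4617, -0.3184, 0.0103]
eef_rot: [0.001, 0.996, 0.092, 0.001]
wrist_force: [-1.6, -0.2, 5.8]
opening: 0.676
grasp_force: 63.7
time_s: 3.02
eef_pos: [0.4617, -0.3184, 0.0103]
eef_rot: [0.001, 0.996, 0.092, 0.001]
wrist_force: [-0.6, 0.4, 6.3]
opening: 0.674
grasp_force: 63.7
```

Tin is grasped (opening 0.674 ≈ 57–60 mm). Lift and carry it over the recess.

```bash
echo '{"dx":[0,0,0,0.012,0.024,0.036,0.048,0.058,0.0631,0.0631],"dy":[0,0,0,-0.05,-0.1,-0.15,-0.2,-0.24,-0.261,-0.261],"dz":[-0.03,-0.07,-0.1,-0.11,-0.11,-0.11,-0.11,-0.11,-0.11,-0.11],"drx":[0,0,0,0,0,0,0,0,0,0],"dry":[0,0,0,0,0,0,0,0,0,0],"drz":[0,0,0,0,0,0,0,0,0,0],"aperture":[0.3,0.3,0.3,0.3,0.3,0.3,0.3,0.3,0.3,0.3]}' > path.dat && python3 jog.py path.dat;echo '{"dx":[0,0],"dy":[0,0],"dz":[0,0],"drx":[0,0],"dry":[0,0],"drz":[0,0],"aperture":[0.3,0.3]}' > path.dat && python3 jog.py path.dat
python3 - <<'E'
from h import *
o=ctrl.get_obs(); print(o["eef_pos"],o["eef_rot"])
p=vision.camera_params("wrist"); im=vision.camera("wrist"); cv2.imwrite("pics/w2.png",im); np.save("w2.npy",p)
c=cv2.resize(im,None,fx=1.42,fy=1.42,interpolation=cv2.INTER_CUBIC); cv2.imwrite("pics/w2b.png",cv2.convertScaleAbs(c,alpha=1.6,beta=10))
E
```

```text
time_s: 4.28
eef_pos: [0.4751, -0.048, 0.1191]
eef_rot: [0.0, 0.996, 0.093, 0.001]
wrist_force: [-0.2, 0.4, -1.2]
opening: 0.672
grasp_force: 64.4
time_s: 4.53
eef_pos: [0.4752, -0.0503, 0.1187]
eef_rot: [0.0, 0.996, 0.091, 0.0]
wrist_force: [0.2, -0.1, -0.8]
opening: 0.674
grasp_force: 64.4
[ 0.4752176  -0.05032558  0.11873148] [1.20418970e-04 9.95836082e-01 9.11610570e-02 3.79940116e-04]
```

View pics/w2b.png

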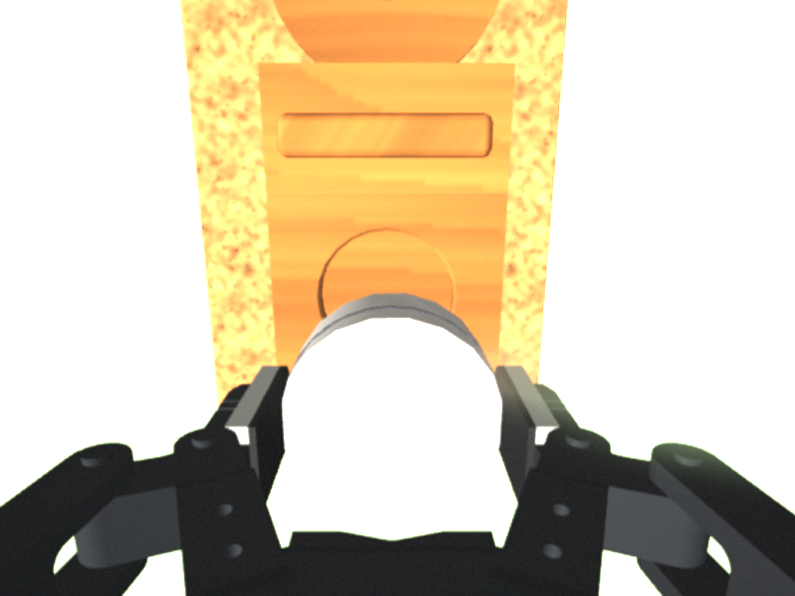

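The tin is held between the pads, its lower far edge at row 293 and its upper rim at about row 316. The recess rim reaches up to row 229 and spans cols 319–456, the grip's top spans cols 276–493 and rows 113–157, and the yaw looks aligned. I'll convert these.

Run:
```python
from h import *
p=np.load("w2.npy",allow_pickle=True).item(); im=cv2.imread("pics/w2.png")
b=lambda a:(np.array(a,float)+.5)/1.42-.5
T=np.array([.47522,-.05033,.11873]); a=.18277+0  # tool frame yaw from quat:
psi=2*np.arctan2(.09116,.99584); ex=np.array([np.cos(psi),np.sin(psi),0]); ey=np.array([-ex[1],ex[0],0]); print("psi",psi)
loc=lambda W:np.c_[(W-T)@ex,(W-T)@ey].round(4)
print("recess top,left,right",loc(px2w(p,b([(387,229),(319,291),(456,291)]),.016)))
print("grip L,R,far,near",loc(px2w(p,b([(276,135),(493,135),(385,113),(385,157)]),.084)))
print("block corners",loc(px2w(p,b([(260,64),(515,64),(274,360),(503,360)]),.016)))
th=np.linspace(0,2*np.pi,361)
for z in(-.0103,.0157):
  for dx in(0,.002):
    C=T+ex*dx+[0,0,z]+.03*(np.cos(th)[:,None]*ex+np.sin(th)[:,None]*ey); q=w2px(p,C)*1.42
    print("tin z",z,"dx",dx,"toprow",q[:,1].min().round(1),"cols",q[:,0].min().round(1),q[:,0].max().round(1))
gr=cv2.cvtColor(im,cv2.COLOR_BGR2GRAY); u=273
print([(r,int(gr[r,u])) for r in range(200,232)])
```

```text
psi 0.18257278454048267
recess top,left,right [[ 0.0331  0.001 ]
 [ 0.0036  0.0334]
 [ 0.0035 -0.0318]]
grip L,R,far,near [[ 0.0723  0.0357]
 [ 0.0723 -0.0335]
 [ 0.0789  0.0009]
 [ 0.0655  0.001 ]]
block corners [[ 0.1036  0.0549]
 [ 0.1035 -0.0539]
 [-0.0316  0.0569]
 [-0.0317 -0.0561]]
tin z -0.0103 dx 0 toprow 281.9 cols 291.0 484.9
tin z -0.0103 dx 0.002 toprow 275.2 cols 290.7 485.2
tin z 0.0157 dx 0 toprow 306.3 cols 272.9 501.8
tin z 0.0157 dx 0.002 toprow 298.5 cols 272.5 502.2
[(200, 119), (201, 117), (202, 115), (203, 114), (204, 111), (205, 111), (206, 97), (207, 85), (208, 80), (209, 79), (210, 79), (211, 80), (212, 81), (213, 80), (214, 80), (215, 62), (216, 69), (217, 79), (218, 80), (219, 81), (220, 81), (221, 82), (222, 83), (223, 103), (224, 172), (225, 212), (226, 221), (227, 221), (228, 221), (229, 220), (230, 219), (231, 217)]
```

Run:
```python
from h import *
im=cv2.imread("pics/w2.png")
c=cv2.resize(im[150:298,180:372],None,fx=4,fy=4,interpolation=cv2.INTER_CUBIC); cv2.imwrite("pics/w2c.png",c)
```

```text
(no output)
```

View pics/w2c.png

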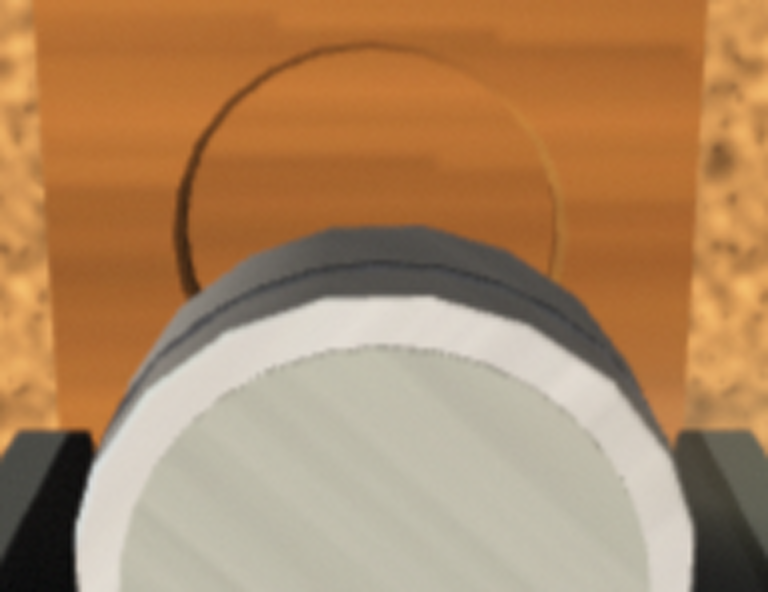

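The tin's top rim spans cols 76–693 with its far edge at row 296, and the bottom far edge is at row 226. The recess rim spans cols 176–565 with its top at row 42. The pad corners are at (92,432) and (676,432). I'll fit the tin's offset to these.

Run:
```python
from h import *
from scipy.optimize import least_squares as ls
p=np.load("w2.npy",allow_pickle=True).item()
T=np.array([.47522,-.05033,.11873]); psi=.18257; ex=np.array([np.cos(psi),np.sin(psi),0]); ey=np.array([-ex[1],ex[0],0])
th=np.linspace(0,2*np.pi,721); cr=lambda q:(q+.5-[180,150])*4-.5
P=lambda x,y,z:cr(w2px(p,T+ex*x+ey*y+np.array([0,0,z])))
def circ(dx,dy,z,r): 
    q=cr(w2px(p,T+[0,0,z]+(dx+r*np.cos(th))[:,None]*ex+(dy+r*np.sin(th))[:,None]*ey)); return q[:,1].min(),q[:,0].min(),q[:,0].max()
def f(v,r):
    a=circ(v[0],v[1],v[2],r); b=circ(v[0],v[1],v[2]-.026,.03); return [a[0]-296,a[1]-76,a[2]-693,b[0]-226]
for r in(.03,.029):
    s=ls(lambda v:f(v,r),[0,0,.0157],x_scale=.001); print(r,s.x,s.fun)
def g(v):
    a=circ(v[0],v[1],.016-T[2],.0325); return [a[0]-42,a[1]-176,a[2]-565]
print("recess",ls(g,[0,0],x_scale=.001))
for z in(0,-.005,.005): print("pad corner",z,P(.011,.03,z),P(.011,-.03,z))
```

```text
0.03 [-0.00461136 -0.00110076  0.01044641] [ 0.4979625   0.06047635 -0.06049115 -0.58864722]
0.029 [-0.0028187  -0.00109759  0.01461999] [ 5.93654579  0.84359971 -0.84380573 -7.04030759]
recess      message: `xtol` termination condition is satisfied.
     success: True
      status: 3
         fun: [-1.670e-01  2.567e+00 -2.569e+00]
           x: [ 1.254e-03  1.146e-03]
        cost: 6.6090731649772145
         jac: [[-6.107e+03  5.886e+00]
               [-2.178e+02 -5.910e+03]
               [ 1.794e+02 -5.907e+03]]
        grad: [-3.538e-05 -7.378e-06]
  optimality: 3.538337435675734e-05
 active_mask: [ 0.000e+00  0.000e+00]
        nfev: 5
        njev: 4
pad corner 0 [[ 77.60883585 401.70263742]] [[669.24827601 401.04806839]]
pad corner -0.005 [[ 87.024368   384.22473413]] [[660.41674161 383.5943272 ]]
pad corner 0.005 [[ 67.57427293 420.3296377 ]] [[678.66030505 419.64903978]]
```

The fit puts the recess about 2–4 mm ahead of the tin and 2.2 mm to its left, but the uncertainty is similar to the clearance. I'll make a partial correction, descend to just above the rim, and look again at nearly equal depth.

```bash
echo '{"dx":[0.001,0.003,0.003,0.003,0.003,0.003,0.003],"dy":[-0.001,-0.0022,-0.0022,-0.0022,-0.0022,-0.0022,-0.0022],"dz":[0.015,0.04,0.06,0.073,0.0787,0.0787,0.0787],"drx":[0,0,0,0,0,0,0],"dry":[0,0,0,0,0,0,0],"drz":[0,0,0,0,0,0,0],"aperture":[0.3,0.3,0.3,0.3,0.3,0.3,0.3]}' > path.dat && python3 jog.py path.dat
python3 - <<'E'
from h import *
o=ctrl.get_obs(); print(o["eef_pos"],o["eef_rot"],o["wrist_force"])
p=vision.camera_params("wrist"); im=vision.camera("wrist"); cv2.imwrite("pics/w3.png",im); np.save("w3.npy",p)
c=cv2.resize(im[150:298,180:372],None,fx=4,fy=4,interpolation=cv2.INTER_CUBIC); cv2.imwrite("pics/w3c.png",cv2.convertScaleAbs(c,alpha=1.3))
E
```

```text
time_s: 5.45
eef_pos: [0.4782, -0.0469, 0.0405]
eef_rot: [0.0, 0.996, 0.092, 0.001]
wrist_force: [-0.4, -0.3, -0.3]
opening: 0.673
grasp_force: 64.4
[ 0.47823526 -0.0468587   0.04046553] [2.12350616e-04 9.95779094e-01 9.17786413e-02 7.94769318e-04] [-0.3524813  -0.31622734 -0.32405788]
```

View pics/w3c.png

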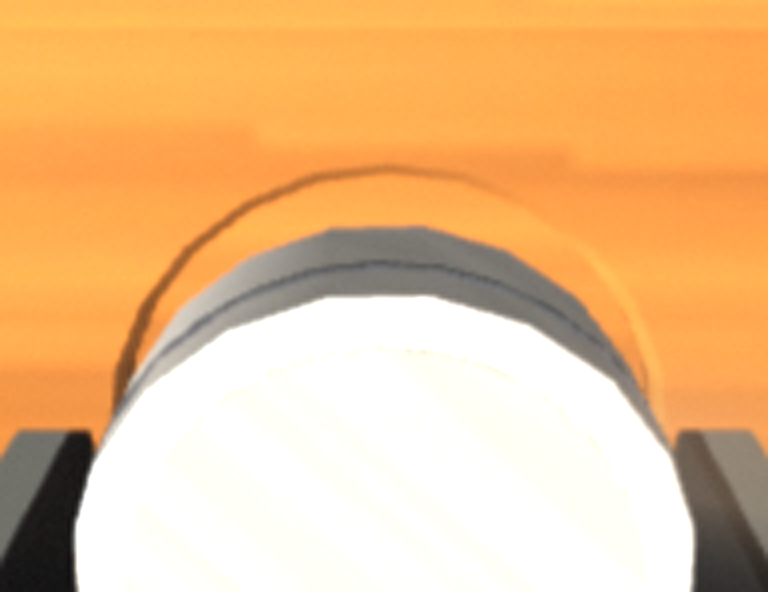

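The rim's top is at row 166, centred at col 390, spanning cols 113–660. The tin's bottom edge is at row 226, centred at about col 382.

Run:
```python
from h import *
from scipy.optimize import least_squares as ls
p=np.load("w3.npy",allow_pickle=True).item()
T=np.array([.47824,-.04686,.04047]); psi=2*np.arctan2(.09178,.99578); ex=np.array([np.cos(psi),np.sin(psi),0]); ey=np.array([-ex[1],ex[0],0])
th=np.linspace(0,2*np.pi,721); cr=lambda q:(q+.5-[180,150])*4-.5
def circ(dx,dy,z,r): 
    q=cr(w2px(p,T+[0,0,z]+(dx+r*np.cos(th))[:,None]*ex+(dy+r*np.sin(th))[:,None]*ey)); return q[:,1].min(),q[:,0].min(),q[:,0].max()
for r in(.032,.0325,.033):
    s=ls(lambda v:np.array(circ(v[0],v[1],v[2],r))-[166,113,660],[0,0,-.024],x_scale=.001); print("free z",r,s.x)
    s=ls(lambda v:np.array(circ(v[0],v[1],.016-T[2],r))-[166,113,660],[0,0],x_scale=.001); print("z .016",r,s.x,s.fun)
def f(v):
    a=circ(v[0],v[1],v[2],.03); b=circ(v[0],v[1],v[2]-.026,.03); return [a[0]-296,a[1]-76,a[2]-693,b[0]-226]
print("tin",ls(f,[0,0,.01],x_scale=.001).x)
def f(v): 
    a=circ(v[0],v[1],.0157,.03); b=circ(v[0],v[1],-.0103,.03); return [a[0]-296,(a[1]+a[2]-76-693)/2,b[0]-226]
print("tin z fixed",ls(f,[0,0],x_scale=.001))
```

```text
free z 0.032 [-0.00117989 -0.00139105 -0.02104737]
z .016 0.032 [-0.00186746 -0.00139929] [-0.48859893  5.34289449 -5.34666913]
free z 0.0325 [-0.00223446 -0.00139726 -0.02359706]
z .016 0.0325 [-0.00240963 -0.00139934] [-0.12630191  1.36176843 -1.36274499]
free z 0.033 [-0.00328904 -0.00140348 -0.02614676]
z .016 0.033 [-0.00295295 -0.00139956] [ 0.24584814 -2.61305743  2.61605885]
tin [-0.0046132  -0.00111309  0.01044686]
tin z fixed      message: Both `ftol` and `xtol` termination conditions are satisfied.
     success: True
      status: 4
         fun: [ 1.624e+00  9.674e-05 -1.907e+00]
           x: [-3.094e-03 -1.108e-03]
        cost: 3.1363793071962087
         jac: [[-1.079e+04  1.359e+01]
               [-9.414e+00 -1.070e+04]
               [-9.196e+03  1.104e+01]]
        grad: [ 1.606e-06 -1.616e-05]
  optimality: 1.6164263320741015e-05
 active_mask: [ 0.000e+00  0.000e+00]
        nfev: 6
        njev: 6
```

```bash
echo '{"dx":[0.0014,0.0014,0.0014,0.0014,0.0014,0.0014,0.0014],"dy":[0.0003,0.0003,0.0003,0.0003,0.0003,0.0003,0.0003],"dz":[0.005,0.01,0.013,0.015,0.016,0.017,0.017],"drx":[0,0,0,0,0,0,0],"dry":[0,0,0,0,0,0,0],"drz":[0,0,0,0,0,0,0],"aperture":[0.3,0.3,0.3,0.3,0.3,0.3,0.3]}' > path.dat && python3 jog.py path.dat
```

```text
time_s: 6.38
eef_pos: [0.4791, -0.0467, 0.0228]
eef_rot: [-0.0, 0.996, 0.092, 0.0]
wrist_force: [-0.8, 0.2, -0.7]
opening: 0.676
grasp_force: 64.4
```

No contact force although the bottom is already below the rim, so the tin is entering. Going down the rest.

```bash
echo '{"dx":[0,0,0,0],"dy":[0,0,0,0],"dz":[0.001,0.002,0.003,0.003],"drx":[0,0,0,0],"dry":[0,0,0,0],"drz":[0,0,0,0],"aperture":[0.3,0.3,0.3,0.3]}' > path.dat && python3 jog.py path.dat
```

```text
time_s: 6.88
eef_pos: [0.4791, -0.0467, 0.0203]
eef_rot: [-0.0, 0.996, 0.092, 0.0]
wrist_force: [-2.2, 0.3, 5.6]
opening: 0.672
grasp_force: 65.1
```

TCP is at 20.3 mm, exactly the seated height, with light contact. Release, rise, and look.

```bash
echo '{"dx":[0,0,0,0],"dy":[0,0,0,0],"dz":[0,0,0,0],"drx":[0,0,0,0],"dry":[0,0,0,0],"drz":[0,0,0,0],"aperture":[0.75,0.85,0.95,0.95]}' > path.dat && python3 jog.py path.dat; echo '{"dx":[0,0,0,0,0,0,0],"dy":[0,0,0,0,0,0,0],"dz":[-0.02,-0.05,-0.09,-0.13,-0.15,-0.15,-0.15],"drx":[0,0,0,0,0,0,0],"dry":[0,0,0,0,0,0,0],"drz":[0,0,0,0,0,0,0],"aperture":[0.95,0.95,0.95,0.95,0.95,0.95,0.95]}' > path.dat && python3 jog.py path.dat
python3 - <<'E'
from h import *
o=ctrl.get_obs(); print(o["eef_pos"],o["eef_rot"],o["q"])
p=vision.camera_params("wrist"); im=vision.camera("wrist"); cv2.imwrite("pics/w4.png",im); np.save("w4.npy",p)
c=cv2.resize(im,None,fx=1.42,fy=1.42,interpolation=cv2.INTER_CUBIC); cv2.imwrite("pics/w4b.png",c)
E
```

```text
time_s: 7.38
eef_pos: [0.4791, -0.0467, 0.0198]
eef_rot: [-0.0, 0.996, 0.092, 0.0]
wrist_force: [0.1, 0.4, 0.2]
opening: 0.946
grasp_force: 0.0
time_s: 8.25
eef_pos: [0.4783, -0.0465, 0.1687]
eef_rot: [-0.0, 0.996, 0.092, -0.001]
wrist_force: [0.9, 0.7, -0.4]
opening: 0.952
grasp_force: 0.0
[ 0.47830575 -0.04648723  0.16870527] [-4.13313381e-04  9.95784006e-01  9.17264256e-02 -5.52008144e-04] [-3.44735073e-01  3.72501538e-02  1.89893071e+00  3.02045710e-04
  1.20676181e+00  1.04224239e+00]
```

View pics/w4b.png

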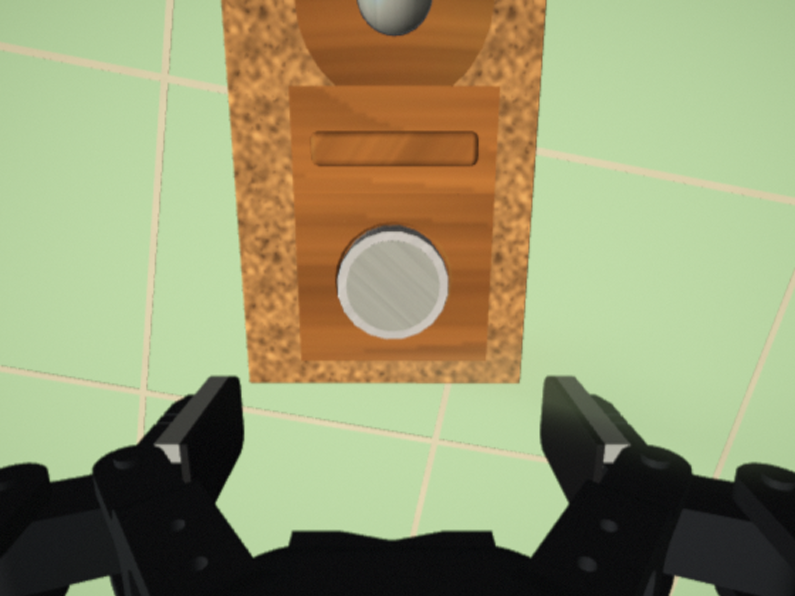

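The tin sits in the recess, centred at (392,285) in this picture, and the ball is at (395,5) in the dish. Next I move above the grip with a quarter turn of the tool and look again.

```bash
python3 - <<'E'
from h import *
delta([.5475,-.0355,.15],.18335+np.pi/2)
E
echo '{"dx":[0.01,0.02,0.03,0.04,0.05,0.06,0.07,0.07,0.07,0.07],"dy":[-0.0,-0.0,-0.001,-0.001,-0.001,0.001,0.0017,0.0017,0.0017,0.0017],"dz":[0.002,0.004,0.006,0.008,0.01,0.012,0.014,0.016,0.0187,0.0187],"drx":[0,0,0,0,0,0,0,0,0,0],"dry":[0,0,0,0,0,0,0,0,0,0],"drz":[-0.157,-0.314,-0.471,-0.628,-0.785,-0.942,-1.1,-1.257,-1.414,-1.5708],"aperture":[0.95,0.9,0.8,0.7,0.6,0.55,0.55,0.55,0.55,0.55]}' > path.dat && python3 jog.py path.dat; echo '{"dx":[0,0,0],"dy":[0,0,0],"dz":[0,0,0],"drx":[0,0,0],"dry":[0,0,0],"drz":[0,0,0],"aperture":[0.55,0.55,0.55]}' > path.dat && python3 jog.py path.dat
python3 - <<'E'
from h import *
delta([.5475,-.0355,.15],.18335+np.pi/2)
p=vision.camera_params("wrist"); im=vision.camera("wrist"); cv2.imwrite("pics/w5.png",im); np.save("w5.npy",p)
c=cv2.resize(im,None,fx=1.42,fy=1.42,interpolation=cv2.INTER_CUBIC); cv2.imwrite("pics/w5b.png",c)
E
```

```text
t 8.3 tcp [ 0.4781 -0.0464  0.1684] d [0.0702 0.002  0.0183] rv [-2.3000e-03  3.0000e-04 -1.5704e+00]
time_s: 9.55
eef_pos: [0.547, -0.0353, 0.149]
eef_rot: [-0.002, 0.637, 0.771, -0.001]
wrist_force: [-0.1, -0.3, -0.8]
opening: 0.55
grasp_force: 0.0
time_s: 9.93
eef_pos: [0.548, -0.0355, 0.1509]
eef_rot: [-0.0, 0.64, 0.768, 0.0]
wrist_force: [0.9, -1.1, 0.4]
opening: 0.549
grasp_force: 0.0
t 9.925 tcp [ 0.548  -0.0355  0.1509] d [ 0.0001 -0.0005  0.0009] rv [-0.     -0.0003 -0.0013]
```

View pics/w5b.png

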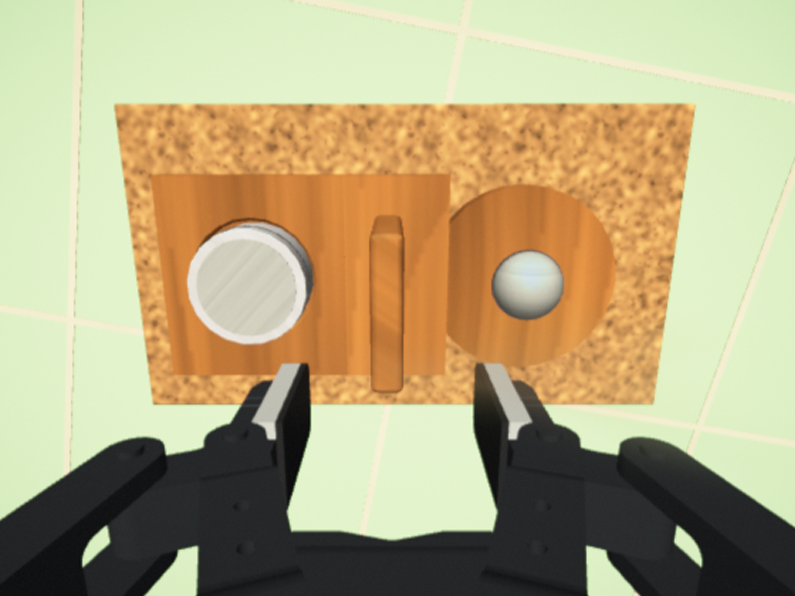

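The grip's top spans cols 371–403 (centre 387) and rows 235–390; the pads' midpoint is at col 391.5. The tin is at (250,285) and the ball is central at (528,285). I'll shift about 1.5 mm and descend to grasp height with the fingers half open.

```bash
echo '{"dx":[0.001,0.0015,0.0015,0.0015,0.0015,0.0015,0.0015,0.0015,0.0015],"dy":[-0.001,-0.0015,-0.0015,-0.0015,-0.0015,-0.0015,-0.0015,-0.0015,-0.0015],"dz":[0.02,0.045,0.065,0.08,0.092,0.098,0.0995,0.0995,0.0995],"drx":[0,0,0,0,0,0,0,0,0],"dry":[0,0,0,0,0,0,0,0,0],"drz":[0,0,0,0,0,0,0,0,0],"aperture":[0.55,0.55,0.55,0.55,0.55,0.55,0.55,0.55,0.55]}' > path.dat && python3 jog.py path.dat
python3 - <<'E'
from h import *
o=ctrl.get_obs(); print(o["eef_pos"],o["eef_rot"])
p=vision.camera_params("wrist"); im=vision.camera("wrist"); cv2.imwrite("pics/w6.png",im); np.save("w6.npy",p)
c=cv2.resize(im,None,fx=1.42,fy=1.42,interpolation=cv2.INTER_CUBIC); cv2.imwrite("pics/w6b.png",c)
E
```

```text
time_s: 11.1
eef_pos: [0.5469, -0.0345, 0.0522]
eef_rot: [0.001, 0.639, 0.769, 0.0]
wrist_force: [1.3, -0.3, 0.4]
opening: 0.548
grasp_force: 0.0
[ 0.54688612 -0.03446463  0.05222321] [5.82840379e-04 6.39233062e-01 7.69012740e-01 3.97316500e-04]
```

View pics/w6b.png

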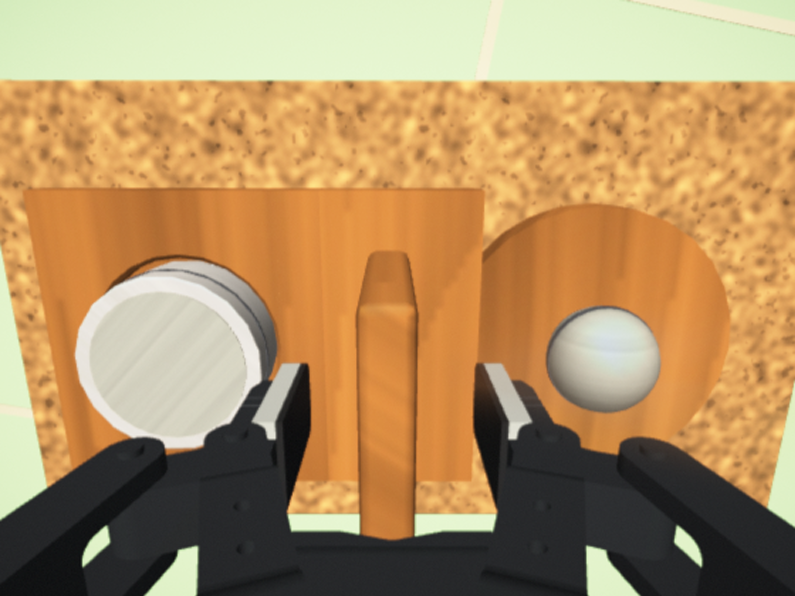

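The grip is at cols 358–416 (centre 387), the pads' midpoint is 391.5 and the ball is clear at (603,358). I shift −1.1 mm along tool y, then close slowly.

```bash
echo '{"dx":[0,0,0,0,0,0,0,0,0,0],"dy":[-0.0011,-0.0011,-0.0011,-0.0011,-0.0011,-0.0011,-0.0011,-0.0011,-0.0011,-0.0011],"dz":[0,0,0,0,0,0,0,0,0,0],"drx":[0,0,0,0,0,0,0,0,0,0],"dry":[0,0,0,0,0,0,0,0,0,0],"drz":[0,0,0,0,0,0,0,0,0,0],"aperture":[0.45,0.35,0.28,0.25,0.23,0.21,0.19,0.18,0.17,0.16]}' > path.dat && python3 jog.py path.dat
```

```text
time_s: 12.4
eef_pos: [0.5455, -0.0346, 0.0517]
eef_rot: [0.0, 0.639, 0.769, 0.0]
wrist_force: [0.7, -0.3, -0.5]
opening: 0.163
grasp_force: 9.6
```

```bash
echo '{"dx":[0,0,0,0,0,0],"dy":[0,0,0,0,0,0],"dz":[0,0,0,0,0,0],"drx":[0,0,0,0,0,0],"dry":[0,0,0,0,0,0],"drz":[0,0,0,0,0,0],"aperture":[0.15,0.13,0.1,0,0,0]}' > path.dat && python3 jog.py path.dat
python3 - <<'E'
from h import *
o=ctrl.get_obs(); print(o["eef_pos"],o["eef_rot"],o["wrist_force"],o["torque"])
p=vision.camera_params("wrist"); im=vision.camera("wrist"); cv2.imwrite("pics/w7.png",im)
a=cv2.imread("pics/w6.png")
for n,i in(("6",a),("7",im)):
    g=cv2.GaussianBlur(cv2.cvtColor(i[180:330,340:560],cv2.COLOR_BGR2GRAY),(0,0),1.5)
    h=cv2.HoughCircles(g,cv2.HOUGH_GRADIENT_ALT,1,20,param1=60,param2=.5,minRadius=30,maxRadius=48); print(n,None if h is None else h[0]+[340,180,0])
E
```

```text
time_s: 13.15
eef_pos: [0.5456, -0.0346, 0.0519]
eef_rot: [0.0, 0.639, 0.769, 0.0]
wrist_force: [0.7, 1.5, 3.8]
opening: 0.153
grasp_force: 59.1
[ 0.54556431 -0.03457405  0.05185479] [2.81408222e-04 6.39228959e-01 7.69016360e-01 3.11346737e-04] [0.74304192 1.48528185 3.78274608] [ 0.12423087 -0.03914317 -0.08601891]
6 [[427.        256.         39.2492218]]
7 [[430.         255.          38.76358414]]
```

Grasped with 59 N and the ball is unmoved. Lift smoothly.

```bash
echo '{"dx":[0,0,0,0,0,0,0,0,0,0],"dy":[0,0,0,0,0,0,0,0,0,0],"dz":[-0.001,-0.003,-0.006,-0.01,-0.015,-0.02,-0.024,-0.027,-0.029,-0.03],"drx":[0,0,0,0,0,0,0,0,0,0],"dry":[0,0,0,0,0,0,0,0,0,0],"drz":[0,0,0,0,0,0,0,0,0,0],"aperture":[0,0,0,0,0,0,0,0,0,0]}' > path.dat && python3 jog.py path.dat
cat > chk.py <<'E'
from h import *
import sys
o=ctrl.get_obs(); q=o["eef_rot"]; z=Ro.from_quat([q[1],q[2],q[3],q[0]]).as_matrix(); print(o["eef_pos"],"tilt",z[:2,2].round(4),"psi",np.arctan2(z[1,0],z[0,0]).round(4),o["wrist_force"].round(2),o["torque"].round(3))
im=vision.camera("wrist"); cv2.imwrite("pics/"+sys.argv[1]+".png",im)
g=cv2.GaussianBlur(cv2.cvtColor(im[180:330,340:560],cv2.COLOR_BGR2GRAY),(0,0),1.5)
h=cv2.HoughCircles(g,cv2.HOUGH_GRADIENT_ALT,1,20,param1=60,param2=.5,minRadius=30,maxRadius=48); print(None if h is None else h[0]+[340,180,0])
E
python3 chk.py w8
```

```text
time_s: 14.45
eef_pos: [0.5453, -0.0346, 0.0817]
eef_rot: [0.0, 0.639, 0.769, 0.0]
wrist_force: [0.3, 0.8, -4.8]
opening: 0.154
grasp_force: 58.4
[ 0.54533892 -0.03456727  0.08173743] tilt [0.0004 0.0002] psi 1.7546 [ 0.31  0.84 -4.76] [-0.001 -0.057  0.062]
[[424.         253.          39.47591019]
 [424.         253.          32.31534958]]
```

```bash
echo '{"dx":[0,0,0,0],"dy":[0,0,0,0],"dz":[0,0,0,0],"drx":[0,0,0,0],"dry":[0,0,0,0],"drz":[0,0,0,0],"aperture":[0,0,0,0]}' > path.dat && python3 jog.py path.dat | head -2; python3 chk.py w9
python3 - <<'E'
import cv2,numpy as np
a=cv2.imread("pics/w7.png",0)
def loc(b,x0,x1,y0,y1):
    r=cv2.matchTemplate(b[y0-15:y1+15,x0-15:x1+15],a[y0:y1,x0:x1],cv2.TM_CCOEFF_NORMED); _,m,_,l=cv2.minMaxLoc(r); return (l[0]-15,l[1]-15,round(m,3))
for n in("w8","w9"):
    b=cv2.imread(f"pics/{n}.png",0)
    print(n,"ball",loc(b,385,470,210,295),"tin",loc(b,55,150,190,290),"dish",loc(b,400,480,140,180),"grip",loc(b,245,300,175,225))
E
```

```text
time_s: 15.0
eef_pos: [0.5453, -0.0346, 0.0816]
[ 0.54530338 -0.03455776  0.08160387] tilt [0.0003 0.0002] psi 1.7546 [-0.03  0.8  -4.28] [-0.031  0.001 -0.024]
[[424.         253.          37.78472519]]
w8 ball (0, 0, 0.999) tin (0, 0, 0.996) dish (-2, -1, 0.816) grip (0, 0, 0.997)
w9 ball (0, 0, 0.999) tin (0, 0, 0.996) dish (-2, -1, 0.819) grip (0, 0, 0.997)
```

Template matching shows ball, tin and grip all unmoved relative to the hand. Lift the rest.

```bash
echo '{"dx":[0,0,0,0,0,0,0,0,0,0],"dy":[0,0,0,0,0,0,0,0,0,0],"dz":[-0.002,-0.006,-0.013,-0.022,-0.032,-0.042,-0.051,-0.058,-0.063,-0.066],"drx":[0,0,0,0,0,0,0,0,0,0],"dry":[0,0,0,0,0,0,0,0,0,0],"drz":[0,0,0,0,0,0,0,0,0,0],"aperture":[0,0,0,0,0,0,0,0,0,0]}' > path.dat && python3 jog.py path.dat; echo '{"dx":[0,0,0,0,0,0,0,0,0,0],"dy":[0,0,0,0,0,0,0,0,0,0],"dz":[0,0,0,0,0,0,0,0,0,0],"drx":[0,0,0,0,0,0,0,0,0,0],"dry":[0,0,0,0,0,0,0,0,0,0],"drz":[-0.005,-0.015,-0.03,-0.05,-0.075,-0.1,-0.12,-0.135,-0.145,-0.15],"aperture":[0,0,0,0,0,0,0,0,0,0]}' > path.dat && python3 jog.py path.dat; sed -i '$d' chk.py; sed -i '$d' chk.py
cat >> chk.py <<'E'
a=cv2.imread("pics/w7.png",0); b=cv2.cvtColor(im,cv2.COLOR_BGR2GRAY)
def loc(x0,x1,y0,y1):
    r=cv2.matchTemplate(b[y0-25:y1+25,x0-25:x1+25],a[y0:y1,x0:x1],cv2.TM_CCOEFF_NORMED); _,m,_,l=cv2.minMaxLoc(r); return (l[0]-25,l[1]-25,round(m,3))
print("ball",loc(385,470,210,295),"tin",loc(55,150,190,290),"grip",loc(245,300,175,225))
E
python3 chk.py w10
```

```text
time_s: 16.3
eef_pos: [0.5453, -0.0346, 0.1479]
eef_rot: [0.0, 0.639, 0.769, 0.0]
wrist_force: [-0.4, 0.0, -4.2]
opening: 0.152
grasp_force: 58.5
time_s: 17.55
eef_pos: [0.5453, -0.0346, 0.1477]
eef_rot: [0.0, 0.58, 0.815, 0.0]
wrist_force: [-0.7, 0.6, -4.2]
opening: 0.149
grasp_force: 58.5
[ 0.5453265  -0.03459674  0.14767805] tilt [0.0004 0.0001] psi 1.9049 [-0.65  0.56 -4.2 ] [-0.019 -0.031 -0.02 ]
ball (1, 0, 0.989) tin (0, 0, 0.994) grip (0, 0, 0.99)
```

```bash
for i in 1; do echo '{"dx":[0,0,0,0,0,0,0,0,0,0],"dy":[0,0,0,0,0,0,0,0,0,0],"dz":[0,0,0,0,0,0,0,0,0,0],"drx":[0,0,0,0,0,0,0,0,0,0],"dry":[0,0,0,0,0,0,0,0,0,0],"drz":[-0.008,-0.026,-0.055,-0.095,-0.14,-0.185,-0.225,-0.256,-0.276,-0.284],"aperture":[0,0,0,0,0,0,0,0,0,0]}' > path.dat && python3 jog.py path.dat | head -1; done; python3 chk.py w11
```

```text
time_s: 18.85
[ 0.5453125  -0.03453858  0.14765037] tilt [0.0004 0.0002] psi 2.1892 [ 0.48 -0.04 -4.65] [ 0.026 -0.092 -0.061]
ball (1, 0, 0.953) tin (0, 0, 0.991) grip (0, 0, 0.939)
```

```bash
echo '{"dx":[0,0,0,0,0,0,0,0,0,0],"dy":[0,0,0,0,0,0,0,0,0,0],"dz":[0,0,0,0,0,0,0,0,0,0],"drx":[0,0,0,0,0,0,0,0,0,0],"dry":[0,0,0,0,0,0,0,0,0,0],"drz":[-0.008,-0.026,-0.055,-0.095,-0.14,-0.185,-0.225,-0.256,-0.276,-0.284],"aperture":[0,0,0,0,0,0,0,0,0,0]}' > path.dat && python3 jog.py path.dat | head -1; python3 chk.py w12
```

```text
time_s: 20.15
[ 0.54530608 -0.03456585  0.14766713] tilt [0.0003 0.0002] psi 2.4731 [-0.44  0.13 -4.14] [ 0.033 -0.041 -0.   ]
ball (3, 0, 0.891) tin (0, 0, 0.985) grip (0, 0, 0.87)
```

```bash
echo '{"dx":[0,0,0,0,0,0,0,0,0,0],"dy":[0,0,0,0,0,0,0,0,0,0],"dz":[0,0,0,0,0,0,0,0,0,0],"drx":[0,0,0,0,0,0,0,0,0,0],"dry":[0,0,0,0,0,0,0,0,0,0],"drz":[-0.008,-0.026,-0.055,-0.095,-0.14,-0.185,-0.225,-0.256,-0.276,-0.284],"aperture":[0,0,0,0,0,0,0,0,0,0]}' > path.dat && python3 jog.py path.dat | head -1; python3 chk.py w13
```

```text
time_s: 21.45
[ 0.54533639 -0.03456855  0.14768389] tilt [0.0004 0.0002] psi 2.7571 [ 0.45  0.46 -4.47] [ 0.067 -0.061  0.041]
ball (7, 1, 0.828) tin (1, 0, 0.977) grip (0, 0, 0.812)
```

```bash
echo '{"dx":[0,0,0,0,0,0,0,0,0,0],"dy":[0,0,0,0,0,0,0,0,0,0],"dz":[0,0,0,0,0,0,0,0,0,0],"drx":[0,0,0,0,0,0,0,0,0,0],"dry":[0,0,0,0,0,0,0,0,0,0],"drz":[-0.008,-0.026,-0.055,-0.095,-0.14,-0.185,-0.225,-0.256,-0.276,-0.284],"aperture":[0,0,0,0,0,0,0,0,0,0]}' > path.dat && python3 jog.py path.dat | head -1; python3 chk.py w14
```

```text
time_s: 22.75
[ 0.54532198 -0.03457418  0.14767443] tilt [0.0004 0.0002] psi 3.0411 [ 0.43 -0.18 -4.51] [0.044 0.026 0.082]
ball (13, 5, 0.784) tin (1, 0, 0.95) grip (0, 1, 0.774)
```

```bash
echo '{"dx":[0,0,0,0,0,0,0,0,0,0],"dy":[0,0,0,0,0,0,0,0,0,0],"dz":[0,0,0,0,0,0,0,0,0,0],"drx":[0,0,0,0,0,0,0,0,0,0],"dry":[0,0,0,0,0,0,0,0,0,0],"drz":[-0.008,-0.026,-0.055,-0.095,-0.14,-0.185,-0.225,-0.256,-0.276,-0.284],"aperture":[0,0,0,0,0,0,0,0,0,0]}' > path.dat && python3 jog.py path.dat | head -1;  echo '{"dx":[0,0,0,0,0,0,0,0],"dy":[0,0,0,0,0,0,0,0],"dz":[0,0,0,0,0,0,0,0],"drx":[0,0,0,0,0,0,0,0],"dry":[0,0,0,0,0,0,0,0],"drz":[0,0,0,0,0,0,0,0],"aperture":[0,0,0,0,0,0,0,0]}' > path.dat && python3 jog.py path.dat; python3 chk.py w15
python3 - <<'E'
from h import *
ims=[cv2.imread(f"pics/{n}.png")[150:330,300:540] for n in("w7","w15")]; t=vision.camera("top"); cv2.imwrite("pics/top1.png",t)
out=np.vstack([cv2.resize(np.hstack(ims),(780,292)),cv2.resize(t[120:300,100:580],(780,305))]); cv2.imwrite("pics/fin.png",out)
E
```

```text
time_s: 24.05
time_s: 25.05
eef_pos: [0.5453, -0.0346, 0.1477]
eef_rot: [0.0, -0.091, 0.996, 0.0]
wrist_force: [0.6, -0.6, -3.9]
opening: 0.155
grasp_force: 58.5
[ 0.54531953 -0.03456292  0.14765038] tilt [0.0004 0.0002] psi -2.9586 [ 0.6  -0.61 -3.88] [ 0.039  0.022 -0.016]
ball (16, 9, 0.755) tin (1, 1, 0.913) grip (0, 1, 0.743)
```

View pics/fin.png

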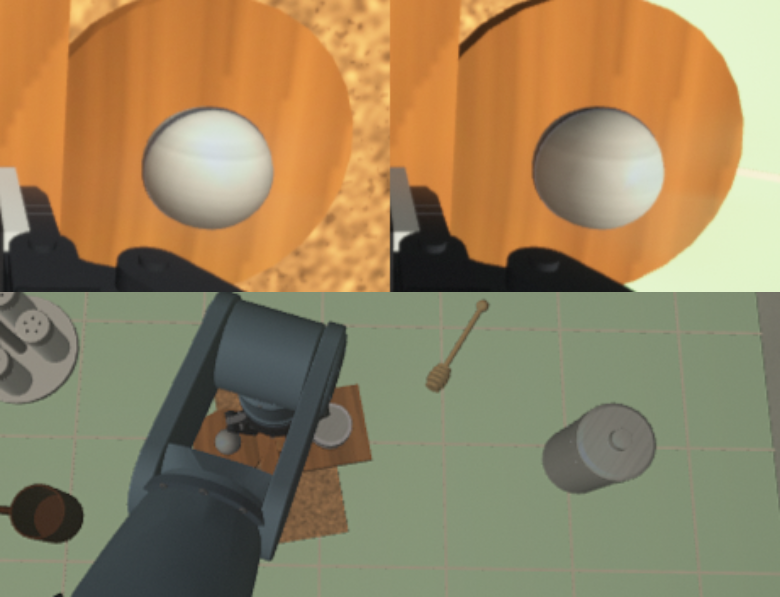

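The final picture shows the ball at the same place in the dish before and after the turn (208,168 in both). The match drift was only the changed lighting. The tray lies crosswise with the dish to the left and the tin in the recess. Handing in.

```bash
python3 -c "
from h import *
print(ctrl.hand_in())"
```

```text
the job is handed in; nothing more can be done
None
```

I've handed the job in, with no verdict returned: the tin is seated in the recess, and the arm holds the tray level and crosswise, dish to the left, about 10 cm up and 1 cm off the mat's centre, with the ball still central in the dish.

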